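# Unstack a bearing and put its spacer plate away

## Task

One stack on the bench has a bearing lying on a brown spacer plate. Lift that top bearing off and set it in the middle of the round raised seat; then lift the spacer plate the bearing lay on and lay it squarely on top of the pile of used spacer plates, long sides in line, without shifting the pile. Lower both parts into place, do not drop or throw them.

Things in the scene. Friction and masses are not known exactly. Their poses are not given: they have to be found in the camera images.
- top_bearing: Upper ball bearing of the stack with the spacer: steel ring, black seals, outside diameter 52 mm, bore 25, 15 high, about 130 g, lying flat within 6 mm of the spacer's middle, underside 33 mm above the bench. Origin: centre of underside; z up. A column of two bearings with no plate and a larger bearing (84 mm) are not part of the job.
- spacer: Spacer plate to put away: flat brown resin board 100 x 60 x 8 mm, 65 g; x along the 100 mm side, y along the 60 mm side; origin: centre of underside, 25 mm above the bench. It lies under the top bearing and on an equal lower bearing (52 mm, narrower than the plate), which lies on a fixed black board 130 x 90 x 10 mm.
- pile_top: Uppermost plate of the pile of used spacers: same board 100 x 60 x 8 mm, same axes, origin centre of its underside, 18 mm above the bench; its top face is at 26 mm. The pile is two loose plates squarely on one another on a fixed black board 130 x 90 x 10 mm. A plate may be laid on it either way round.
- seat: Round raised metal seat fixed to the bench: a flat aluminium disc 110 mm in diameter on a narrower dark foot, its flat top 25 mm above the bench. Origin: centre of its underside, on the bench; z up.
Not all that is in view belongs to the job. Leave any green or turquoise look-alike of the pile_top alone.

How it is judged:
By the outcome, as a careful person would: the job done as asked, in the order asked, and still so for the second after the job is handed in, with the robot touching nothing.
It also fails if it takes over 61 s, if anything falls off the work surface, if the arm or the gripper's body presses on something with over 40 N, if the wrist force passes 120 N, or if a joint passes its speed limit or range.

## Robot

A 6-joint arm with a two-finger parallel gripper is mounted at the origin on the work surface. World frame = base frame: x ahead of the robot, y to its left, z up, the work surface at z = 0. Lengths are in m, angles in rad, forces in N, time in s.
With the tool pointing down it reaches from about 0.35 to 1 m from the base axis. Payload 7.1 kg.
Tool frame: the origin (TCP) lies between the finger pads; the fingertips stand 22 mm ahead of it and the grasp point (between the pads) lies 3 mm ahead of it; z points along the fingers, y is the line along which they close (so a half turn about z gives the same grasp; the last joint's range is limited). The gripper opens to 85 mm and grips with 20 to 120 N. Pads are 22 mm wide; open, the fingers measure 114 mm over their backs; the gripper's body (76 mm by 85 mm) begins 54 mm behind the grasp point. The pads swing forward as they close: fully open they stand 13 mm farther back than shut.
Start: joints at [1.258, 0.423, 1.63, -0, 1.089, -0.019], TCP at [0.181, 0.598, 0.225] pointing down, gripper open.
Joint ranges: [-3, 3], [-0.9, 2.11], [0.09, 2.58], [-1.31, 4.45], [0.11, 2.69], [-2.54, 2.54]. Speed limits (rad/s): [2.39, 2.39, 3.01, 3.14, 3.14, 3.14].

## Interface

Orientations are given as a rotation vector (axis times angle).
In Python, from rig import manip gives the robot as it stands. The module is installed in compiled form; this text tells all that it offers. Calls block until the motion is done:
- manip.move_to(position, orientation): joint-space move of the TCP to a pose.
- manip.servo_line(position, orientation=None, rate=0.15): straight line of the TCP; orientation=None keeps the orientation; rate is the mean speed in m/s.
- manip.set_joints(angles): joint-space move.
- manip.command_gripper(opening, f_grip=None): finger opening in m; f_grip is the grip in N (None keeps the last); returns when the fingers have stopped.
- manip.hold(seconds).
- manip.solve_ik(position, orientation): joint angles nearest the present ones, or None.
- manip.camera(name): name is "side" or "top"; returns a dict with "image" (480x640x3 uint8, red, green, blue), "fx", "fy", "cx", "cy" (pixels), "cam_to_world" (4x4, takes a point from camera to world coordinates). Camera axes: x right, y down, z forward; pixel columns grow to the right and rows downward; lengths in m; the calibration is good to about 2 mm. A picture is of the moment at which its call begins. There is no depth.
A pose or a line that the arm cannot do raises manip.IKError and nothing moves.
- manip.sign_off(): hands the job in; it is judged then, once.
Readings, each from a call of its own:
- manip.get_time(): time.
- manip.get_joint_positions(): joint angles.
- manip.get_joint_vel(): joint speeds.
- manip.get_tau(): joint torques, N m.
- manip.get_position(): TCP position.
- manip.get_ee_rot(): TCP orientation.
- manip.get_contact_force(): force on the tool from outside, world axes, zero at the start.
- manip.get_torque(): the same for the moment, N m.
- manip.get_width(): finger opening in m.
- manip.get_grip_force(): force on a finger pad.
Only numpy, scipy, OpenCV 4.12 (cv2) and the standard library are available. Lean on these libraries where they do the work, as an engineer would, in place of code of your own. Each camera call takes 0.05 s, during which the arm holds its last target. There are 200 camera calls.

## Working session

There is one attempt and no reset: what is moved stays moved. The work goes in short steps, each a Python script; the robot and the scene stay as the last script left them, time stands still between calls to the robot, and variables do not carry over. Pictures are saved under pics/ and viewed, at most 10 in all, crops included, and the job is handed in when it is done.

```bash
mkdir -p pics; cat > h.py <<'E'
import numpy as np, cv2
from rig import manip
def snap(n,f):
    c=manip.camera(n); cv2.imwrite(f'pics/{f}.png',c['image'][:,:,::-1]); np.savez(f'pics/{f}.npz',**c); return c
def ray(c,u,v):
    T=np.array(c['cam_to_world']); d=T[:3,:3]@np.array([(u-c['cx'])/c['fx'],(v-c['cy'])/c['fy'],1.]); return T[:3,3],d/np.linalg.norm(d)
def onz(c,u,v,z):
    o,d=ray(c,u,v); return o+d*(z-o[2])/d[2]
def tri(r1,r2):
    A=np.zeros((3,3));b=np.zeros(3)
    for o,d in (r1,r2):
        P=np.eye(3)-np.outer(d,d);A+=P;b+=P@o
    p=np.linalg.solve(A,b); return p,[np.linalg.norm((np.eye(3)-np.outer(d,d))@(p-o)) for o,d in (r1,r2)]
E
python3 - <<'E'
from h import *
for n in('top','side'):
    c=snap(n,n+'0'); print(n,c['fx'],c['cx'],c['cy'],np.round(c['cam_to_world'],3).tolist())
print(manip.get_time(),manip.get_ee_rot())
cv2.imwrite('pics/both0.png',np.vstack([cv2.imread('pics/top0.png')]))
E
```

```text
top 617.0623643235626 307.20559531276086 233.48578485114868 [[-0.001, -0.989, 0.149, 0.289], [-1.0, -0.003, -0.023, 0.067], [0.023, -0.149, -0.989, 1.29], [0.0, 0.0, 0.0, 1.0]]
side 618.3316316440607 318.11980039632346 241.48518875340477 [[0.722, -0.438, 0.535, -0.278], [-0.691, -0.48, 0.54, -0.727], [0.02, -0.76, -0.65, 0.976], [0.0, 0.0, 0.0, 1.0]]
0.1 [-4.59873249e-01 -3.10751813e+00  2.12195819e-03]
```

View pics/top0.png

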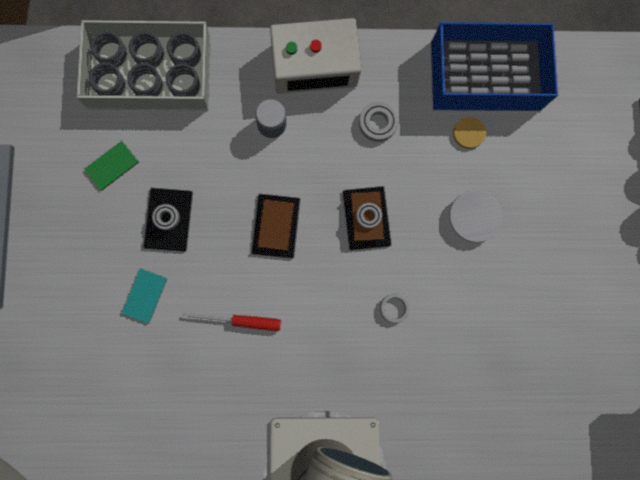

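View pics/side0.png

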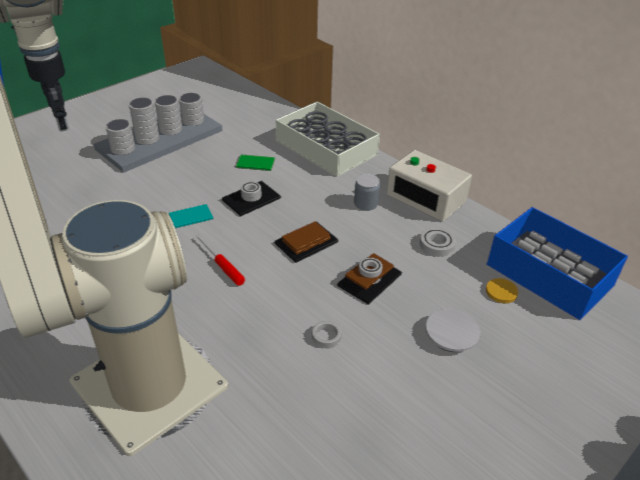

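The top view shows these candidates:
- **Stack with spacer:** (369,216), a bearing on a brown plate on a black board. In the side view it is at (371,268).
- **Bare column of two bearings, no plate:** (166,216). Not this one.
- **Large bearing:** (379,121). Not this one.
- **Loose ring:** (394,308). Not this one.
- **Pile of brown plates:** (276,225). The green (111,166) and turquoise (144,296) look-alikes are to be left alone.
- **Seat:** disc at (475,217). The yellow disc (470,133) and the grey cylinder (271,118) are not it.

I choose the stack at (369,216), and will check it in a close crop.

```bash
cat > meas.py <<'E'
from h import *
def blobs(c,box,kind):
    x0,y0,x1,y1=box; im=c['image'][y0:y1,x0:x1]; hsv=cv2.cvtColor(im,cv2.COLOR_RGB2HSV)
    if kind=='brown': m=((hsv[...,0]<22)&(hsv[...,1]>110)&(hsv[...,2]>50))
    if kind=='light': m=((hsv[...,1]<50)&(hsv[...,2]>110))
    return m.astype(np.uint8)*255
E
python3 - <<'E'
from meas import *
t=dict(np.load('pics/top0.npz'));s=dict(np.load('pics/side0.npz'))
bx={'stack':((335,175,400,260),(330,245,410,305)),'pile':((245,185,310,265),(265,215,345,265)),'seat':((440,180,515,255),(415,300,490,360))}
rows=[]
for k,(a,b) in bx.items():
    r=[]
    for c,b_ in((t,a),(s,b)):
        x0,y0,x1,y1=b_; im=c['image'][y0:y1,x0:x1,::-1]; r.append(cv2.resize(im,(400,290) if k=='stack' else (200,145),interpolation=cv2.INTER_CUBIC))
    rows.append(r)
top=np.hstack(rows[0]); bot=np.hstack(rows[1]+rows[2]); cv2.imwrite('pics/crop0.png',np.vstack([top,bot]))
for k in('stack','pile'):
    for n,c,b in(('top',t,bx[k][0]),('side',s,bx[k][1])):
        m=blobs(c,b,'brown'); ct=max(cv2.findContours(m,0,1)[0],key=cv2.contourArea)
        h=cv2.convexHull(ct); r=cv2.minAreaRect(h); print(k,n,cv2.contourArea(h),np.round(cv2.boxPoints(r)+b[:2],1).tolist(), 'hullpoly',(cv2.approxPolyDP(h,3,True)[:,0]+b[:2]).tolist())
for n,c,b in(('top',t,bx['stack'][0]),('side',s,bx['stack'][1])):
    print(n); g=cv2.cvtColor(c['image'],cv2.COLOR_RGB2HSV); u,v=((369,216) if n=='top' else (371,268)); print(g[v-14:v+15:1,u].tolist()); 
for n,u,v in(('top',475,217),('side',453,328)):
    c=t if n=='top' else s; g=cv2.cvtColor(c['image'],cv2.COLOR_RGB2GRAY); print(n,g[v,u-35:u+36].tolist(),g[v-35:v+36,u].tolist())
E
```

```text
stack top 555.5 [[354.0, 240.0], [354.0, 219.0], [383.0, 219.0], [383.0, 240.0]] hullpoly [[382, 221], [383, 238], [354, 239], [354, 219]]
stack side 867.5 [[344.4, 274.0], [377.9, 247.3], [393.5, 266.8], [360.0, 293.6]] hullpoly [[392, 265], [367, 288], [346, 276], [372, 254]]
pile top 1425.0 [[257.2, 246.1], [263.5, 198.9], [293.6, 202.9], [287.3, 250.1]] hullpoly [[264, 200], [293, 204], [287, 249], [258, 246]]
pile side 870.5 [[281.3, 236.2], [322.0, 217.7], [331.5, 238.4], [290.7, 257.0]] hullpoly [[330, 236], [298, 253], [282, 237], [313, 222]]
top
[[9, 58, 93], [170, 6, 125], [0, 2, 124], [0, 4, 72], [110, 10, 75], [0, 2, 124], [60, 2, 123], [0, 0, 82], [0, 33, 54], [11, 130, 53], [15, 255, 47], [11, 187, 49], [14, 167, 52], [11, 152, 57], [17, 193, 49], [13, 177, 49], [11, 179, 57], [6, 170, 60], [10, 46, 67], [19, 19, 107], [165, 4, 122], [165, 5, 103], [60, 4, 70], [90, 3, 100], [30, 4, 118], [0, 3, 89], [165, 46, 56], [8, 109, 56], [8, 168, 56]]
side
[[10, 74, 117], [12, 161, 100], [13, 193, 98], [11, 110, 104], [10, 12, 125], [30, 3, 85], [0, 2, 147], [0, 2, 145], [15, 5,
[... 995 characters left out ...]
 [93, 92, 93, 91, 92, 92, 91, 87, 119, 158, 162, 163, 161, 160, 161, 161, 160, 159, 159, 162, 161, 161, 160, 159, 160, 160, 160, 160, 160, 160, 160, 160, 161, 161, 161, 159, 159, 160, 159, 159, 159, 160, 162, 161, 162, 160, 159, 158, 158, 159, 160, 162, 162, 159, 159, 159, 159, 160, 160, 161, 159, 155, 150, 149, 150, 151, 152, 151, 150, 147, 148] [153, 151, 152, 152, 154, 155, 154, 153, 153, 152, 152, 154, 153, 151, 155, 155, 154, 153, 153, 153, 154, 155, 155, 154, 156, 156, 156, 157, 156, 157, 157, 160, 159, 159, 159, 159, 161, 161, 161, 161, 161, 160, 163, 162, 160, 162, 161, 161, 160, 158, 157, 157, 157, 161, 162, 155, 112, 101, 78, 82, 91, 97, 131, 150, 150, 150, 150, 153, 151, 152, 152]
```

View pics/crop0.png

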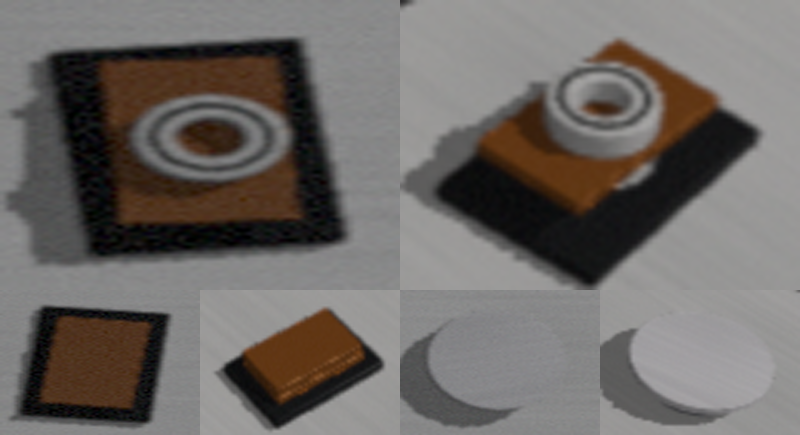

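The crop confirms the choice. On the left is a bearing on a brown plate, with a lower bearing peeping out underneath. Below it are the two-plate pile on its board and the seat disc. Next I measure the silhouette centres from both views.

```bash
cat > meas.py <<'E'
from h import *
from scipy.optimize import least_squares
K=6
def crop(c,box):
    x0,y0,x1,y1=box; im=c['image'][y0:y1,x0:x1]
    return cv2.GaussianBlur(cv2.resize(im,None,fx=K,fy=K,interpolation=cv2.INTER_CUBIC),(0,0),3)
def hull(c,box,kind):
    hsv=cv2.cvtColor(crop(c,box),cv2.COLOR_RGB2HSV); H,S,V=[hsv[...,i].astype(int) for i in range(3)]
    m=((H<25)&(S>90)&(V>38)) if kind=='brown' else ((S<60)&(V>62))
    m=cv2.morphologyEx(m.astype(np.uint8)*255,cv2.MORPH_OPEN,np.ones((7,7),np.uint8))
    cts=cv2.findContours(m,0,1)[0]
    if kind=='steel': 
        h_,w_=m.shape; cts=[k for k in cts if min(k[:,0].min(0))>0 and k[:,0,0].max()<w_-1 and k[:,0,1].max()<h_-1]
    h=cv2.convexHull(max(cts,key=cv2.contourArea))[:,0].astype(np.float32)
    return ((h+.5)/K-.5+np.array(box[:2])).astype(np.float32)
def cen(h):  # area centroid
    M=cv2.moments(h.reshape(-1,1,2)); return M['m10']/M['m00'],M['m01']/M['m00']
def plateaxis(c,h,z):
    P=np.array([onz(c,u,v,z)[:2] for u,v in h],np.float32)*1000; r=cv2.minAreaRect(P); b=cv2.boxPoints(r)
    e=[b[1]-b[0],b[2]-b[1]]; l=max(e,key=np.linalg.norm); return np.array(r[0])/1000,np.degrees(np.arctan2(l[1],l[0]))%180,sorted(r[1])
def edgecircle(c,box,z,u0,v0):
    g=cv2.cvtColor(c['image'],cv2.COLOR_RGB2GRAY).astype(np.float32); g=cv2.GaussianBlur(g,(0,0),1.)
    ctr=onz(c,u0,v0,z); T=np.linalg.inv(np.array(c['cam_to_world'])); pts=[]
    rr=np.arange(.042,.070,.0005)
    for a in np.radians(np.arange(0,360,4)):
        X=np.stack([ctr[0]+rr*np.cos(a),ctr[1]+rr*np.sin(a),0*rr+z,0*rr+1]); q=T@X
        u=(c['fx']*q[0]/q[2]+c['cx']).astype(np.float32);v=(c['fy']*q[1]/q[2]+c['cy']).astype(np.float32)
        d=np.gradient(cv2.remap(g,u[None],v[None],cv2.INTER_LINEAR)[0]); i=np.argmax(-d)
        if -d[i]>1.0 and 2<i<len(rr)-3: pts.append(X[:2,i])
    p=np.array(pts); f=least_squares(lambda q:np.hypot(*(p-q[:2]).T)-q[2],[ctr[0],ctr[1],.055],loss='soft_l1',f_scale=.001)
    return f.x,len(p),np.median(abs(f.fun))
E
python3 - <<'E'
from meas import *
t=dict(np.load('pics/top0.npz'));s=dict(np.load('pics/side0.npz'))
bx={'stack':((335,175,400,260),(330,245,410,305)),'pile':((245,185,310,265),(265,215,345,265))}
for k in bx:
    a,b=bx[k]; ha=hull(t,a,'brown');hb=hull(s,b,'brown'); p,e=tri(ray(t,*cen(ha)),ray(s,*cen(hb))); zt=.033 if k=='stack' else .026
    print(k,cen(ha),cen(hb),p.round(4),np.round(e,4)); print('  top rect',plateaxis(t,ha,zt), 'side rect',plateaxis(s,hb,zt))
    print('  corners',cv2.approxPolyDP(hb,2,True)[:,0].round(1).tolist(),cv2.approxPolyDP(ha,2,True)[:,0].round(1).tolist())
ha=hull(t,(352,198,387,233),'steel');hb=hull(s,(354,252,389,281),'steel')
p,e=tri(ray(t,*cen(ha)),ray(s,*cen(hb))); print('bearing',cen(ha),cv2.boundingRect(ha),cen(hb),cv2.boundingRect(hb),p.round(4),np.round(e,4))
for z in(.015,.025,.035):
  print('seat',z,edgecircle(t,None,z,475,217),edgecircle(s,None,z,453,330))
E
```

```text
stack (367.0523988491133, 215.70895674424986) (369.1022120553615, 271.0231297634282) [ 0.5179 -0.0874  0.0257] [0.0006 0.0006]
  top rect (array([ 0.51659784, -0.08621648]), np.float32(3.4914622), [63.37757110595703, 102.94176483154297]) side rect (array([ 0.51415802, -0.09195346]), np.float32(3.2179923), [66.25474548339844, 104.89459991455078])
  corners [[392.79998779296875, 265.1000061035156], [392.6000061035156, 268.1000061035156], [366.1000061035156, 289.1000061035156], [345.1000061035156, 276.20001220703125], [346.3999938964844, 272.20001220703125], [372.3999938964844, 253.39999389648438]] [[379.20001220703125, 191.10000610351562], [383.79998779296875, 238.60000610351562], [354.1000061035156, 240.10000610351562], [350.6000061035156, 193.10000610351562]]
pile (275.49480397929585, 224.34738729381357) (306.10915603998825, 237.54512659786408) [0.5014 0.1033 0.0144] [0.0012 0.0012]
  top rect (array([0.49886362, 0.10364414]), np.float32(172.94518), [65.8218765258789, 102.87012481689453]) side rect (array([0.49465256, 0.09324034]), np.float32(172.34592), [78.27632141113281, 109.1749267578125])
  corners [[330.6000061035156, 235.89999389648438], [328.8999938964844, 239.39999389648438], [297.79998779296875, 253.89999389648438], [281.79998779296875, 238.10000610351562], [283.6000061035156, 234.8000030517578], [314.1000061035156, 221.1999969482422]] [[264.8999938964844, 198.89999389648438], [293.8999938964844, 203.8000030517578], [287.1000061035156, 249.89999389648438], [257.3999938964844, 245.8000030517578]]Traceback (most recent call last):
  File "<stdin>", line 8, in <module>
  File "meas.py", line 14, in hull
    h=cv2.convexHull(max(cts,key=cv2.contourArea))[:,0].astype(np.float32)
                     ~~~^^^^^^^^^^^^^^^^^^^^^^^^^
ValueError: max() iterable argument is empty
```

```bash
sed -i "s/def hull(c,box,kind):/def hull(c,box,kind,vt=62):/; s/(V>62)/(V>vt)/; s/return ((h+.5)/return ((h+.5)/" meas.py
sed -i "s/    if kind=='steel': /    if kind=='steel':\n        cc=np.array(m.shape[::-1])\/2; cts=[k for k in cts if cv2.pointPolygonTest(cv2.convexHull(k),tuple(map(float,cc)),False)>0]\n    if 0:/" meas.py
python3 - <<'E'
from meas import *
t=dict(np.load('pics/top0.npz'));s=dict(np.load('pics/side0.npz'))
for va,vb in((66,85),(70,92),(76,98)):
    try:
        ha=hull(t,(353,200,386,232),'steel',va);hb=hull(s,(356,255,387,281),'steel',vb)
        p,e=tri(ray(t,*cen(ha)),ray(s,*cen(hb))); print('bearing',cen(ha),np.ptp(ha,0),cen(hb),hb.min(0),hb.max(0),p.round(4),np.round(e,4), onz(t,*cen(ha),.0405).round(4),onz(s,*cen(hb),.0405).round(4))
    except Exception as ex: print(ex)
for z in(.015,.020,.025,.03):
  for q in((t,475,217),(s,453,330)):
    try: a=edgecircle(q[0],None,z,*q[1:]);print('seat',z,a[0].round(4),a[1],a[2].round(4))
    except Exception as ex: print(ex)
for c,u,v in((t,367.05,215.71),(s,369.1,271.02)): print('spacer',onz(c,u,v,.029).round(4))
for c,u,v in((t,275.49,224.35),(s,306.11,237.55)): print('pile',onz(c,u,v,.018).round(4))
E
```

```text
bearing (368.81285975172165, 214.9402268030094) [26.333313 25.666672] (368.5591088310954, 265.34028435770114) [355.58334 254.58333] [381.75    276.91666] [ 0.5151 -0.0879  0.0455] [0.0006 0.0006] [ 0.5165 -0.0889  0.0405] [ 0.5188 -0.0842  0.0405]
bearing (368.8469341336063, 214.8851237664834) [26.  25.5] (368.8190459897197, 265.16564153838965) [355.58334 254.58333] [381.75    276.91666] [ 0.5153 -0.0881  0.0459] [0.0003 0.0003] [ 0.5166 -0.089   0.0405] [ 0.5197 -0.0842  0.0405]
bearing (368.9159595534613, 214.81104826514988) [25.666656 25.333344] (368.97121647344176, 264.95346194183884) [355.58334 254.58333] [381.75    276.91666] [ 0.5155 -0.0882  0.0466] [0.0002 0.0002] [ 0.5167 -0.0891  0.0405] [ 0.5205 -0.084   0.0405]
seat 0.015 [ 0.5191 -0.3168  0.0526] 39 0.0004
seat 0.015 [ 0.528  -0.3146  0.055 ] 54 0.0005
seat 0.02 [ 0.5186 -0.3158  0.0527] 39 0.0004
seat 0.02 [ 0.5237 -0.3166  0.0547] 54 0.0005
seat 0.025 [ 0.5176 -0.3141  0.0523] 39 0.0004
seat 0.025 [ 0.5199 -0.3188  0.0546] 54 0.0004
seat 0.03 [ 0.5168 -0.3128  0.0522] 38 0.0006
seat 0.03 [ 0.5153 -0.321   0.0541] 54 0.0005
spacer [ 0.5169 -0.0866  0.029 ]
spacer [ 0.5157 -0.0899  0.029 ]
pile [0.4999 0.1039 0.018 ]
pile [0.4995 0.0996 0.018 ]
```

The height check is consistent. Both plates come out about 3.5 mm low, and the two cameras disagree by about 4 mm in y, which fits their 2 mm calibration error. I'll touch free bench to get the fingertip reach at a 60 mm opening. Then I'll centre on the bearing from two directions to correct the camera offset.

```bash
cat >> h.py <<'E'
from scipy.spatial.transform import Rotation as Ro
def ori(yaw):  # closing axis at yaw (deg), tool down; half turn choice nearest mid-range of last joint
    best=None
    for a in (yaw,yaw+180):
        a=np.radians(a); y=np.array([np.cos(a),np.sin(a),0]); z=np.array([0,0,-1.]); x=np.cross(y,z)
        rv=Ro.from_matrix(np.stack([x,y,z],1)).as_rotvec(); q=manip.solve_ik([.5,-.1,.2],rv)
        if q is not None and (best is None or abs(q[5])<best[0]): best=(abs(q[5]),rv)
    return best[1]
def touch(x,y,z0,zmin,step=.0007,th=3):
    """lower in small steps until the upward force rises by th"""
    f0=manip.get_contact_force()[2]; z=z0
    while z>zmin:
        z-=step; manip.servo_line([x,y,z],rate=.03); f=manip.get_contact_force()[2]-f0
        if abs(f)>th: break
    return manip.get_position()[2],f
E
python3 - <<'E'
from meas import *
t=dict(np.load('pics/top0.npz'))
# seat in top view, radius fixed
g=edgecircle(t,None,.025,475,217)
print('seat top free R',g[0].round(4))
for yaw in(3.4,93.4,172.7+90): print(yaw,ori(yaw).round(3),np.round(manip.solve_ik([.5,.1,.1],ori(yaw)),2))
manip.command_gripper(.060,30); 
manip.move_to([.52,-.19,.06],ori(3.4)); print(manip.get_time(),manip.get_contact_force().round(2) if hasattr(manip.get_contact_force(),'round') else manip.get_contact_force())
manip.servo_line([.52,-.19,.028],rate=.1)
print(touch(.52,-.19,.026,.005),manip.get_width(),manip.get_time())
manip.servo_line([.52,-.19,.09],rate=.2); print(manip.get_time())
E
```

```text
seat top free R [ 0.5176 -0.3141  0.0523]
3.4 [2.155 2.286 0.   ] [ 0.17  0.45  1.96 -0.    0.73  0.11]
93.4 [3.14  0.093 0.   ] [ 0.17  0.45  1.96 -0.    0.73  1.69]
262.7 [ 3.135 -0.2    0.   ] [ 0.17  0.45  1.96 -0.    0.73  1.87]
3.5417 [ 0.26  0.32 -0.09]
(np.float64(0.0042428101990391424), np.float64(-0.8541518012887805)) 0.06016894820522583 11.7583
12.3333
```

```bash
python3 - <<'E'
from h import *
c=snap('side','s1'); print(manip.get_position(),manip.get_contact_force(),manip.get_width())
T=np.linalg.inv(c['cam_to_world'])
def px(p): q=T@np.array([*p,1]); return [round(c['fx']*q[0]/q[2]+c['cx'],1),round(c['fy']*q[1]/q[2]+c['cy'],1)]
p=manip.get_position(); print(px(p),px(p-[0,0,.022]))
u,v=map(int,px(p)); x0,y0=u-60,v-60; im=c['image'][y0:y0+110,x0:x0+130,::-1].copy()
im=cv2.resize(im,None,fx=5,fy=5,interpolation=cv2.INTER_CUBIC)
for q in(p,p-[0,0,.022]):
    a=px(q); cv2.circle(im,(int((a[0]-x0)*5),int((a[1]-y0)*5)),4,(0,0,255),1)
cv2.imwrite('pics/s1c.png',im); print(x0,y0)
E
```

```text
[ 0.51914677 -0.18968541  0.08899581] [-0.0880477  -0.54229211 -0.42156497] 0.06022860780853281
[np.float64(407.5), np.float64(273.5)] [np.float64(406.3), np.float64(281.1)]
347 213
```

View pics/s1c.png

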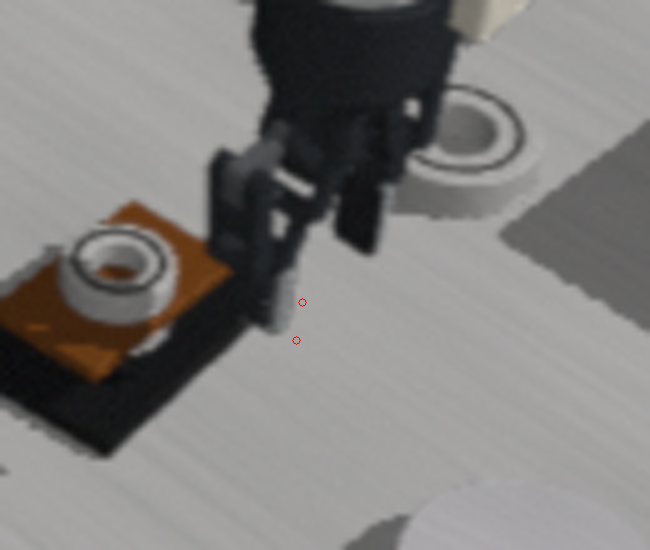

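The image shows the fingers 60 mm apart, with the tips at about the TCP's level rather than 22 mm ahead. The stack at left is untouched. So the tip reach at this opening has to be measured: I'll touch the spacer's top face lightly, beside the bearing, with the fingers along the long side.

```bash
python3 - <<'E'
from h import *
x,y=.516,-.0905
manip.move_to([x,y,.09],ori(3.4)); manip.servo_line([x,y,.042],rate=.12)
print(manip.get_time(),manip.get_contact_force())
f0=manip.get_contact_force()[2]; z=.042
while z>.022:
    z-=.001; manip.servo_line([x,y,z],rate=.05); f=manip.get_contact_force()-0
    if abs(f[2]-f0)>2.0: break
print(z,manip.get_position(),f,manip.get_time())
c=snap('side','s2'); cv2.imwrite('pics/s2c.png',cv2.resize(c['image'][215:315,315:435,::-1],None,fx=5,fy=5,interpolation=cv2.INTER_CUBIC))
E
```

```text
13.4167 [0.7523868  0.04298033 0.0322831 ]
0.021999999999999985 [ 0.51594385 -0.09047982  0.02192466] [0.59233549 1.32719605 0.20738903] 18.4167
```

View pics/s2c.png

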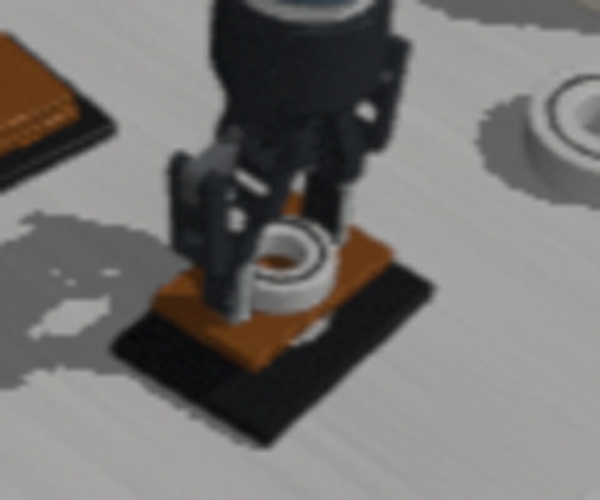

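The fingers straddle the bearing and their tips are close to the plate (crop ~(240,318)), but the force reading shows no touch yet. I'll take a few more steps and then grip.

```bash
python3 - <<'E'
from h import *
x,y=.516,-.0905; z=.022
while z>.016:
    z-=.0012; manip.servo_line([x,y,z],rate=.05); f=manip.get_contact_force()
    print(round(z,4),manip.get_position()[2].round(4),np.round(f,2))
    if abs(f[2]-.1)>1.5: break
print(manip.get_tau(),manip.get_time())
E
```

```text
0.0208 0.0217 [-2.68  0.54 11.74]
[-2.47514388e-02 -4.72603619e+01 -1.45057386e+01  7.61061878e-03
 -9.38567743e-01 -1.72195560e-04] 18.7167
```

Contact is at TCP z = 0.0217, so at this opening the tips stand about 11 mm behind the TCP. I raise 4 mm, grip and lift.

```bash
python3 - <<'E'
from h import *
x,y=.516,-.0905
manip.servo_line([x,y,.0257],rate=.05); print(manip.get_contact_force())
w=manip.command_gripper(.046,30); print(manip.get_width(),manip.get_grip_force(),manip.get_contact_force(),manip.get_position())
manip.servo_line([x,y,.075],rate=.1); print(manip.get_width(),manip.get_grip_force(),manip.get_contact_force(),manip.get_time())
c=snap('side','s3'); t=snap('top','t3')
cv2.imwrite('pics/s3c.png',np.hstack([cv2.resize(c['image'][205:305,315:415,::-1],(400,400)),cv2.resize(t['image'][170:270,320:420,::-1],(400,400))]))
E
```

```text
[-0.90457631  0.61922913 -0.53899381]
0.05024189025288353 30.768258787575178 [-1.34577176 -0.14149997  5.29729855] [ 0.51612557 -0.09051866  0.02591247]
0.04991866473478829 31.43278674571775 [ 0.29113532 -0.00186302 -1.78456272] 19.85
```

View pics/s3c.png

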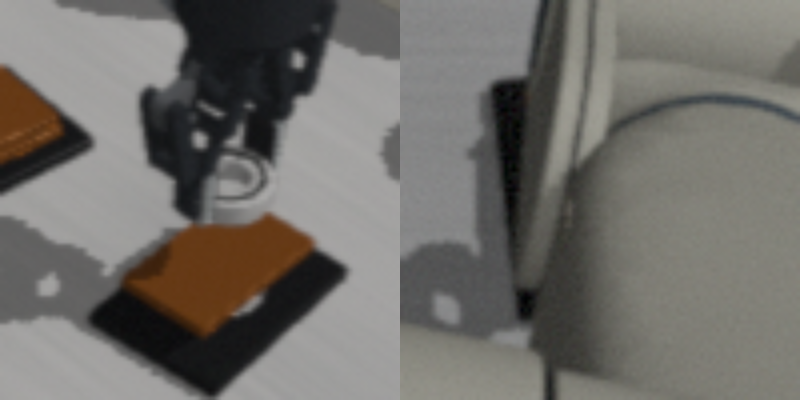

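The bearing is held: the crop shows it between the fingers with the plate still at rest below. The weight reading fits, at about 1.3 N. Next, the seat.

```bash
python3 - <<'E'
from h import *
X,Y=.5195,-.3175
o=ori(3.4)
manip.servo_line([X,Y,.075],orientation=o,rate=.16); manip.servo_line([X,Y,.0195],rate=.08)
f0=manip.get_contact_force()[2]; z=.0195
while z>.0150:
    z-=.0007; manip.servo_line([X,Y,z],rate=.04); f=manip.get_contact_force()[2]
    if abs(f-f0)>2.5: break
print(z,manip.get_position(),f0,f,manip.get_time())
manip.command_gripper(.062); print(manip.get_width(),manip.get_contact_force())
manip.servo_line([X,Y,.08],rate=.15); 
manip.move_to([.5165,-.0885,.10],ori(93.4)); print(manip.get_time())
c=snap('side','s4')
cv2.imwrite('pics/s4c.png',cv2.resize(c['image'][205:375,335:515,::-1],(720,600),interpolation=cv2.INTER_CUBIC))
E
```

```text
0.017400000000000002 [ 0.51958921 -0.31755276  0.01794339] -1.4457007884198316 6.204885518988038 23.1083
0.06198670585386405 [-0.4650652  -0.12182563 -0.51068612]
25.65
```

View pics/s4c.png

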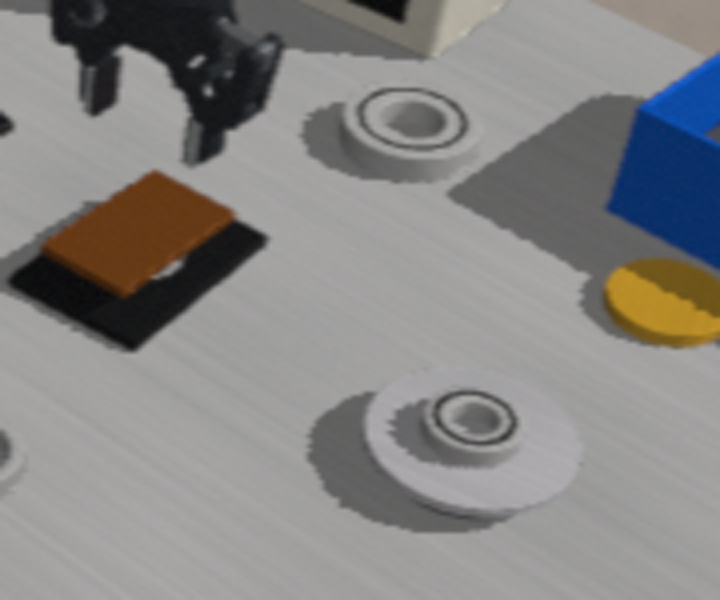

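The bearing stands flat in the middle of the disc: ring at crop (474,415), disc centre about (473,438), the difference being height. The bare spacer is below the gripper. I'll check the numbers before continuing.

```bash
python3 - <<'E'
from meas import *
s=dict(np.load('pics/s4.npz'));t0=dict(np.load('pics/top0.npz'));s0=dict(np.load('pics/side0.npz'))
print('bearing',onz(s,335+474/4-.4,205+415/3.53-.4,.040).round(4))
g=edgecircle(s,None,.025,453,330);print('seat',g[0].round(4),g[1])
h=hull(s,(330,245,410,305),'brown');print('spacer side now',onz(s,*cen(h),.029).round(4),plateaxis(s,h,.033),'before',onz(s0,*cen(hull(s0,(330,245,410,305),'brown')),.029).round(4))
# long-edge yaws from corners (top face plane), both views
def yaw(c,a,b,z): d=onz(c,*a,z)-onz(c,*b,z); return round(np.degrees(np.arctan2(d[1],d[0]))%180,2),round(np.linalg.norm(d),4)
print('stack hull now',cv2.approxPolyDP(h,2,True)[:,0].round(1).tolist())
P=hull(t0,(245,185,310,265),'brown')
print('pile yaw top',yaw(t0,(264.9,198.9),(257.4,245.8),.026),yaw(t0,(293.9,203.8),(287.1,249.9),.026))
print('pile side',yaw(s0,(314.1,221.2),(283.6,234.8),.026),yaw(s0,(328.9,239.4),(297.8,253.9),.01))
print('stack top',yaw(t0,(379.2,191.1),(383.8,238.6),.033),yaw(t0,(350.6,193.1),(354.1,240.1),.033))
E
```

```text
bearing [ 0.521 -0.316  0.04 ]
seat [ 0.52   -0.3188  0.0546] 55
spacer side now [ 0.5156 -0.0899  0.029 ] (array([ 0.51408984, -0.09170715]), np.float32(3.6930177), [66.41786193847656, 105.1401138305664]) before [ 0.5157 -0.0899  0.029 ]
stack hull now [[392.79998779296875, 265.20001220703125], [392.1000061035156, 268.6000061035156], [366.20001220703125, 289.1000061035156], [345.1000061035156, 276.20001220703125], [346.3999938964844, 272.20001220703125], [372.3999938964844, 253.39999389648438]]
pile yaw top (np.float64(171.64), np.float64(0.0998)) (np.float64(171.91), np.float64(0.0979))
pile side (np.float64(172.82), np.float64(0.0904)) (np.float64(172.65), np.float64(0.0916))
stack top (np.float64(4.4), np.float64(0.1005)) (np.float64(3.54), np.float64(0.0991))
```

```bash
python3 - <<'E'
from meas import *
x,y=.5163,-.0884; o=ori(93.6)
manip.command_gripper(.072,30)
manip.servo_line([x,y,.016],orientation=o,rate=.1); print(manip.get_position(),manip.get_contact_force())
manip.command_gripper(.054,30); print(manip.get_width(),manip.get_grip_force(),manip.get_contact_force(),manip.get_position(),manip.get_time())
s=snap('side','s5'); h=hull(s,(330,245,410,305),'brown'); print(cv2.approxPolyDP(h,2,True)[:,0].round(1).tolist())
cv2.imwrite('pics/s5c.png',cv2.resize(s['image'][215:315,315:435,::-1],None,fx=5,fy=5,interpolation=cv2.INTER_CUBIC))
E
```

```text
[ 0.51674053 -0.08849471  0.0164042 ] [ 0.05971348 -0.29733264 -0.37466344]
0.058774473928875845 32.026206851005554 [-0.95548089  0.88498203  7.01050709] [ 0.51687162 -0.08850969  0.01695397] 27.2417
[[373.3999938964844, 253.60000610351562], [378.79998779296875, 264.79998779296875], [376.20001220703125, 279.3999938964844], [364.8999938964844, 289.1000061035156], [345.1000061035156, 275.20001220703125], [358.79998779296875, 262.1000061035156]]
```

View pics/s5c.png

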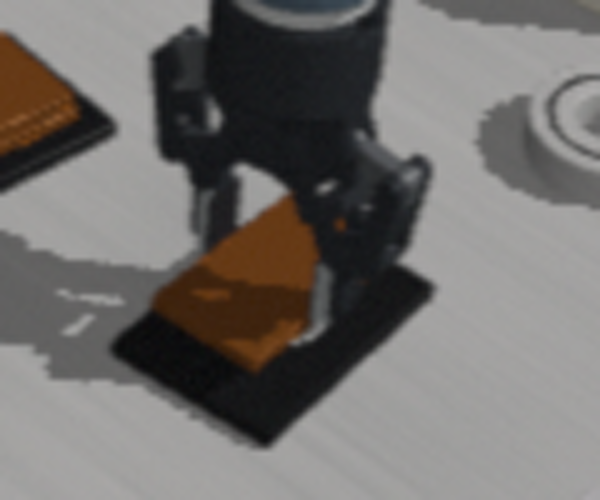

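The plate is gripped by its long sides, with the pads level with it, and it shifted less than 1 mm on closing. So the averaged camera frame agrees with the arm. Now I lift it and lay it on the pile.

```bash
python3 - <<'E'
from meas import *
X,Y=.5002,.1018; o=ori(82.4)
manip.servo_line([.5163,-.0884,.07],rate=.1); print(manip.get_width(),manip.get_contact_force(),manip.get_time())
manip.servo_line([X,Y,.07],orientation=o,rate=.14); manip.servo_line([X,Y,.030],rate=.08)
print(manip.get_position(),manip.get_width(),manip.get_time())
s=snap('side','s6')
cv2.imwrite('pics/s6c.png',cv2.resize(s['image'][175:275,250:370,::-1],None,fx=5,fy=5,interpolation=cv2.INTER_CUBIC))
E
```

```text
0.0589272438477171 [-0.06363778  0.3204958  -0.5469054 ] 27.9833
[0.50013717 0.10177116 0.02976384] 0.059214659526512586 30.15
```

View pics/s6c.png

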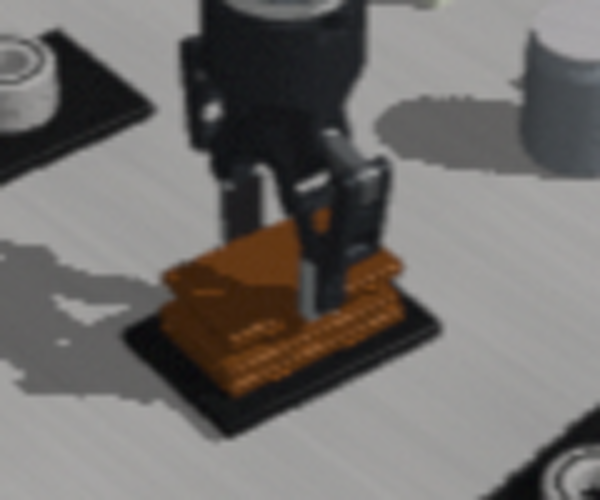

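The plate hovers parallel over the pile with its left and right corners in line (crop (163,275) and (402,268)). Lowering now.

```bash
python3 - <<'E'
from meas import *
X,Y=.5002,.1018
manip.servo_line([X,Y,.0205],rate=.06); f0=manip.get_contact_force()[2]; z=.0205
while z>.0150:
    z-=.0007; manip.servo_line([X,Y,z],rate=.04); f=manip.get_contact_force()[2]
    if abs(f-f0)>2.0: break
print(z,manip.get_position(),f0,f,manip.get_contact_force(),manip.get_time())
manip.command_gripper(.068); print(manip.get_contact_force())
manip.servo_line([X,Y,.09],rate=.15)
manip.move_to([.25,.45,.25],manip.get_ee_rot()); print(manip.get_time())
s=snap('side','s7');t=snap('top','t7')
k=cv2.INTER_CUBIC
cv2.imwrite('pics/c7.png',np.vstack([np.hstack([cv2.resize(s['image'][205:275,260:350,::-1],(380,296),interpolation=k),cv2.resize(t['image'][190:260,240:310,::-1],(380,296),interpolation=k)]),np.hstack([cv2.resize(s['image'][300:360,415:490,::-1],(380,304),interpolation=k),cv2.resize(t['image'][180:252,438:512,::-1],(380,304),interpolation=k)])]))
E
```

```text
0.017700000000000004 [0.50028713 0.10180878 0.0179769 ] -0.593005115062626 4.500181723221908 [-0.76265332 -0.5628674   4.50018172] 31.5083
[ 0.02903873 -0.46161639 -0.1272915 ]Traceback (most recent call last):
  File "<stdin>", line 10, in <module>
rig.IKError: the arm cannot take that pose within its joint ranges
```

```bash
python3 - <<'E'
from meas import *
manip.set_joints([1.258,.423,1.63,0,1.089,-.019]); print(manip.get_time())
s=snap('side','s7');t=snap('top','t7')
k=cv2.INTER_CUBIC
cv2.imwrite('pics/c7.png',np.vstack([np.hstack([cv2.resize(s['image'][205:275,260:350,::-1],(380,296),interpolation=k),cv2.resize(t['image'][190:260,240:310,::-1],(380,296),interpolation=k)]),np.hstack([cv2.resize(s['image'][300:360,415:490,::-1],(380,304),interpolation=k),cv2.resize(t['image'][180:252,438:512,::-1],(380,304),interpolation=k)])]))
for n,c,b in(('top',t,(245,180,310,265)),('side',s,(265,205,345,265))):
    h=hull(c,b,'brown'); print(n,cen(h),cv2.approxPolyDP(h,2,True)[:,0].round(1).tolist(),plateaxis(c,h,.034),onz(c,*cen(h),.022).round(4))
# bearing: dark seal ring in both views
for n,c,(u,v),b in(('top',t,(475,217),(455,195,495,240)),('side',s,(453,323),(438,308,470,338))):
    g=cv2.cvtColor(crop(c,b),cv2.COLOR_RGB2GRAY); bg=np.median(g)
    print(n,edgecircle(c,None,.025,*((475,217) if n=='top' else (453,330)))[0].round(4))
    m=(g<bg-22).astype(np.uint8)
    for ct in cv2.findContours(m,cv2.RETR_CCOMP,1)[0]:
        if cv2.contourArea(ct)>1500: M=cv2.moments(ct); u=(M['m10']/M['m00']+.5)/K-.5+b[0];v=(M['m01']/M['m00']+.5)/K-.5+b[1]; print('  ',cv2.contourArea(ct)/K/K,round(u,1),round(v,1),onz(c,u,v,.04).round(4))
E
```

```text
34.5667
top (275.5368927958998, 223.5363457355196) [[264.6000061035156, 197.1999969482422], [293.1000061035156, 201.89999389648438], [287.1000061035156, 249.8000030517578], [256.8999938964844, 244.60000610351562]] (array([0.49958798, 0.10326016]), np.float32(172.65913), [65.03073120117188, 104.1325454711914]) [0.501  0.1037 0.022 ]
side (306.096024861875, 236.36436467715083) [[329.1000061035156, 230.39999389648438], [330.20001220703125, 238.60000610351562], [297.3999938964844, 254.10000610351562], [282.1000061035156, 240.1999969482422], [283.8999938964844, 232.1999969482422], [314.3999938964844, 219.10000610351562]] (array([0.49134155, 0.0895481 ]), np.float32(172.08827), [85.17139434814453, 113.3285140991211]) [0.4993 0.0994 0.022 ]
top [ 0.5173 -0.3138  0.052 ]
   52.458333333333336 458.4 236.3 [ 0.4724 -0.2732  0.04  ]
   105.625 478.3 213.9 [ 0.5195 -0.3166  0.04  ]
   589.4444444444445 473.1 217.8 [ 0.5112 -0.3052  0.04  ]
   199.26388888888889 477.5 214.5 [ 0.5182 -0.3148  0.04  ]
side [ 0.5198 -0.3188  0.0545]
   65.95833333333333 454.5 323.4 [ 0.5203 -0.3199  0.04  ]
   136.01388888888889 444.0 330.3 [ 0.4897 -0.3168  0.04  ]
   263.69444444444446 453.1 323.0 [ 0.5191 -0.3173  0.04  ]
   166.70833333333334 453.2 322.9 [ 0.5196 -0.3173  0.04  ]
```

View pics/c7.png

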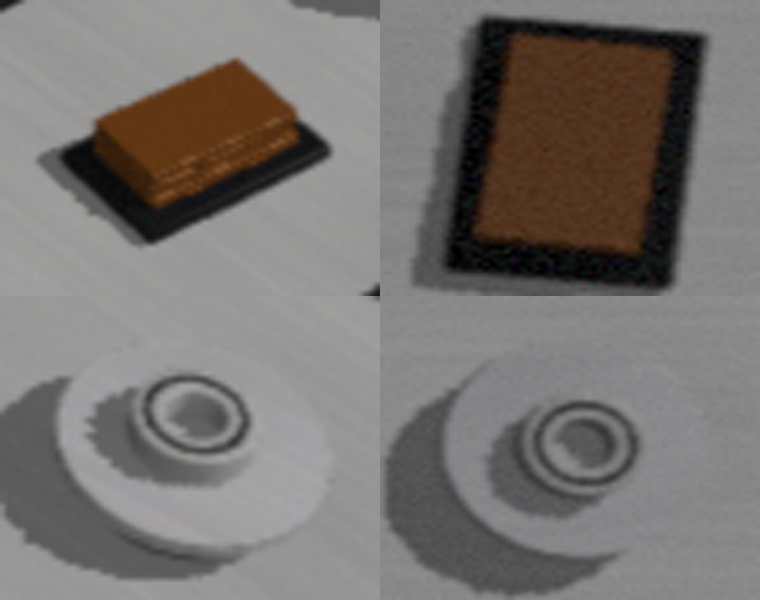

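The final pictures show the third plate flush and parallel on the pile, with its centre within about 1 mm of the pile's. The bearing is within about 2 mm of the seat's centre, and the arm is clear.

```bash
python3 -c "
from rig import manip
print(manip.sign_off(),manip.get_time())"
```

```text
the job is handed in; nothing more can be done
the job is handed in; nothing more can be done
```

The job is handed in: the bearing is on the seat within about 2 mm of its middle, the spacer is laid flush and in line on the pile within about 1 mm, and the clock read about 35 s of the 61 s allowed.

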